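# Tip a carton into its shelf lane, push it home and flip up the front rail

## Task

Put the standing carton away in the wire shelf tray by pushing only, never lifting it: tip it over away from the tray's front so that it lies down in its own empty lane, then push it along the lane until it is fully home against the back stop. Then flip the red front rail up until it stands upright. Leave the two cartons already lying in the tray and everything else on the counter where they are, and finish clear of everything.

Things in the scene. Friction and masses are not known exactly. Their poses are not given: they have to be found in the camera images.
- tray: Dark wire shelf tray, fixed, 286 deep x 238 wide. Origin: on the counter under the middle of its front edge; x to the back, y left, z up. Floor top 5 above the counter. Three lanes along x, middles at y = -78, 0, +78, each 74 wide, between wire dividers 4 thick rising to 45. Grey back stop: front face at x = 280, top at 60. The front is open but for the red rail.
- carton_mid (a point): Centre of the carton to put away: white, 55 (x) x 60 (y) x 150 (z), 0.25 to 0.5 kg. z axis along its length to the orange-banded end, up at the start; x to the back then. It stands in the one empty lane, near face 27 to 42 behind the tray's front edge. A level push on that face well above mid height tips it on its far lower edge; past about 20 degrees it falls by itself.
- carton_top (a point): Middle of the carton's orange end face, 75 from carton_mid. Uppermost at the start; when the carton is home this face rests against the tray's back stop.
- rail (a joint): Angle of the red front rail: 0 = upright (closed, at its end stop), growing as it leans out from the tray's front; starts at 0.25 to 0.5 rad. Hinge along the tray's y at its front edge (tray x = 0), 8 above the counter; stiff: it stays where it is left and takes 1 to 5 N at its edge, least if the push also rises a little.
- rail_edge (a point): Middle of the red rail's free upper edge. The rail is a red plate 5 thick, 238 long (the tray's y), 50 high from its hinge, with three plain white label cards; its edge is 58 above the counter when upright.
- stock_a_mid (a point): Centre of a carton like the other one, already lying on its side in one of the lanes, orange end to the back, top 60 above the counter, its near end 112 to 127 behind the tray's front edge. To be left alone.
- stock_b_mid (a point): Centre of a second carton lying the same way in another lane. To be left alone.
- valve_mid (a point): Centre of a loose brass ball valve body, 76 long, with a red lever 46 above the counter; stands beside the tray. Bystander.
- tee_mid (a point): Centre of a loose copper tee fitting, 72 x 57 x 34, beside the tray. Bystander.
- spool: Loose blue tape spool lying flat, 56 across, 20 high; origin under its centre. Bystander.
- jar: Loose yellow jar with a black cap, 60 across, 85 high; origin under its centre. Bystander.
- wrench: Loose steel wrench lying on the counter at the right. Bystander.
There are look-alikes about, which are no part of the job. What is shaped like the part that bears carton_mid but purple is not meant.

How it is judged:
On the way, in this order (a step that is already met when the one before it is completed fails the run):
1. the carton lies in its lane, orange end to the back (angle between carton_mid's own z axis and vertical between 1.48 and 1.66 rad and height (world z) of carton_mid below 0.04 m and angle between the z axis of carton_mid and the x axis of tray, either way round below 0.12 rad and x of carton_top in the frame of tray above 0.18 m and y of carton_mid in the frame of tray between -0.095 and 0.095 m), for 0.2 s.
2. the carton is home against the back stop (all of step 1 and x of carton_top in the frame of tray above 0.273 m), for 0.2 s.
3. the red rail stands upright (value of joint rail below 0.1 rad), for 0.2 s.
At the end, for the whole second after the job is handed in: The carton lies flat in its lane, orange end within 7 mm of the back stop and lengthwise within about 7 degrees, at rest; the red rail is within 0.10 rad of upright; the other cartons have moved at most 15 mm and the bystanders at most 20 mm (all of step 2 and value of joint rail below 0.1 rad and linear speed of carton below 0.02 m/s); the robot touches nothing.
It fails at once if the carton is lifted (height (world z) of carton_mid above 0.108 m or (angle between carton_mid's own z axis and vertical above 1.25 rad and height (world z) of carton_mid above 0.075 m)).
It fails at once if a carton already in the tray is disturbed, or another thing on the counter is moved (distance of any of stock_a_mid, stock_b_mid from where it was at the start of the episode above 0.015 m or distance of any of valve_mid, tee_mid, spool, jar, wrench from where it was at the start of the episode above 0.02 m).
It also fails if it takes over 51 s, if anything falls off the work surface, if the arm or the gripper's body presses on something with over 40 N, if the wrist force passes 120 N, or if a joint passes its speed limit or range.

## Robot

A 6-joint arm with a two-finger parallel gripper is mounted at the origin on the work surface. World frame = base frame: x ahead of the robot, y to its left, z up, the work surface at z = 0. Lengths are in m, angles in rad, forces in N, time in s.
With the tool pointing down it reaches from about 0.35 to 0.775 m from the base axis. Payload 5.5 kg.
Tool frame: the origin (TCP) lies between the finger pads; the fingertips stand 19 mm ahead of it and the grasp point (between the pads) is the TCP; z points along the fingers, y is the direction in which the jaws open and shut (so a half turn about z gives the same grasp; the last joint's range is limited). The gripper opens to 85 mm and grips with 20 to 120 N. Pads are 22 mm wide; open, the fingers measure 114 mm over their backs; the gripper's body (76 mm by 85 mm) begins 54 mm behind the grasp point. The pads swing forward as they close: fully open they stand 13 mm farther back than shut.
Start: joints at [-1.362, 0.313, 0.046, 1.304, 0, 1.431], TCP at [0.197, -0.54, 0.25] pointing down, gripper open.
Joint ranges: [-2.76, 2.76], [-0.86, 1.69], [-1.03, 1.26], [-2.2, 2.34], [-1.47, 1.5], [-3.14, 3.14]. Speed limits (rad/s): [2.57, 2.57, 3.14, 3.14, 3.14, 3.14].

## Interface

Orientations are given as a unit quaternion [w, x, y, z].
In Python, from workcell import get_state, cams, workorder gives the robot as it stands.
- The arm moves only by the tool play_rows, never from a script. Its argument "series" is text: rows parted by semicolons, each of 7 numbers parted by spaces: the opening in per cent of the stroke, from 0 (shut) to 100 (fully open), then the shift along the tool's x, y, z in cm, then the turn, a rotation vector about the tool's x, y, z in degrees. A call has 1 to 12 rows; each row shifts and turns the commanded pose from where the row before left it, along the tool's axes as they then stand; what a row does not reach is not made up. A row lasts 1/8 s, in which the tool goes at most 62.5 mm and 10.7 degrees, less where a joint would pass 70% of its speed; a pose out of reach is approached as far as the arm can. A call with a gripper value outside its range is refused whole. The fingers move at their own pace and stop on an object; "newtons" is the grip in N (left out, the last holds). Time passes only in rows, so rows that do not move let the fingers close. It gives the time, the measured TCP pose, the force and the opening at its end, in the units of the state.
- get_state(): the state, without advancing time (a new reading comes with each control period).
- cams.read_camera(name): name is "scene" or "side" or "wrist"; returns the picture (400x640x3 uint8, red, green, blue); there is no depth.
- cams.get_calibration(name): a dict with "fx", "fy", "cx", "cy" (pixels), "rvec" (rotation vector, rad) and "tvec" (3), from world to camera coordinates, as OpenCV has them. Camera axes: x right, y down, z forward; pixel columns grow to the right and rows downward; lengths in m; the calibration is good to about 2 mm. The wrist camera is an equidistant fisheye: a pixel r from the principal point sees the ray r / f radians off the axis. A picture is of the moment at which its call begins: read the wrist's pose just before it. get_calibration takes no time and is no camera call; for the wrist camera it gives the pose at the moment of the call.
- workorder.hand_in(): hands the job in, once; it reports no verdict.
The state is a dict: "clock": time; "joint_pos": joint angles; "qvel": joint speeds; "tau": joint torques, N m; "tcp_pos": TCP position; "orientation": TCP orientation; "wrist_force": force on the tool from outside, world axes, zero at the start; "ft_torque": the same for the moment, N m; "finger_gap": finger opening in m.
Only numpy, scipy, OpenCV 4.12 (cv2) and the standard library are available. Lean on these libraries where they do the work, as an engineer would, in place of code of your own. Each camera call takes 0.05 s, during which the arm holds its last target.

## Working session

There is one attempt and no reset: what is moved stays moved. The work goes in short steps, Python scripts to look and compute and a tool call to move; the robot and the scene stay as the last step left them, time stands still between calls to the robot, and variables do not carry over. Pictures are saved under pics/ and viewed, and the job is handed in when it is done.

Besides the shell and the picture viewer there is one more tool, called as a command line: name --argument value ..., lists and objects as JSON in quotes. play_rows: Moves the arm, as the interface text tells. Its arguments: {"type":"object","properties":{"series":{"type":"string"},"newtons":{"type":"number"}},"required":["series"]}

```bash
mkdir -p pics; ls; python3 - <<'E'
from workcell import get_state, cams, workorder
import cv2
print(get_state())
for n in ("scene","side","wrist"):
    print(n,cams.get_calibration(n))
    im=cams.read_camera(n); cv2.imwrite(f"pics/{n}0.png",im[:,:,::-1])
E
```

```text
pics
{'clock': 0.0, 'joint_pos': array([-1.36160335e+00,  3.13994831e-01,  4.49551552e-02,  1.30356804e+00,
       -2.83490154e-05,  1.43115944e+00]), 'qvel': array([-0.00120731,  0.00034929,  0.00160605,  0.00205728,  0.0016328 ,
       -0.00059983]), 'tau': array([ 2.15669916e-04, -4.80625212e+01,  2.98533618e+01,  1.94205291e-02,
       -9.57330531e-05,  3.48460631e-06]), 'tcp_pos': array([ 0.19639774, -0.53991295,  0.24940225]), 'orientation': array([-9.04654354e-04,  9.84827829e-01,  1.73531918e-01, -4.56578767e-05]), 'wrist_force': array([ 0.15181073, -0.65988875,  0.53105951]), 'ft_torque': array([ 0.0202516 ,  0.05398298, -0.00601423]), 'finger_gap': 0.08529831662579303}
scene {'fx': 382.83245197121477, 'fy': 382.83245197121477, 'cx': 322.37873954796976, 'cy': 198.18284919374327, 'rvec': array([ 1.4372084 ,  2.04694382, -0.93786851]), 'tvec': array([ 0.20707375, -0.2271191 ,  1.60491995])}
side {'fx': 384.7847877057616, 'fy': 384.7847877057616, 'cx': 325.14447900888996, 'cy': 200.63548430356067, 'rvec': array([ 2.32210542, -0.03381726,  0.04344335]), 'tvec': array([-0.52097749,  0.08212315,  1.18476965])}
wrist {'fx': 309.70691628693146, 'fy': 309.70691628693146, 'cx': 321.9848275998195, 'cy': 196.37393516923674, 'rvec': array([-2.36673481,  1.65784145,  0.24884783]), 'tvec': array([-0.5745468 , -0.03796238,  0.37962574])}
```

View pics/scene0.png

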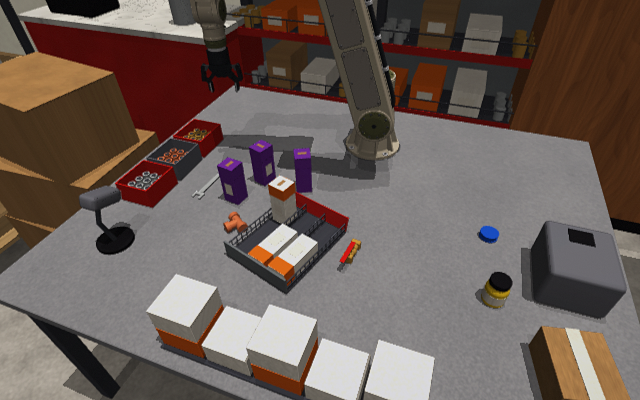

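View pics/side0.png

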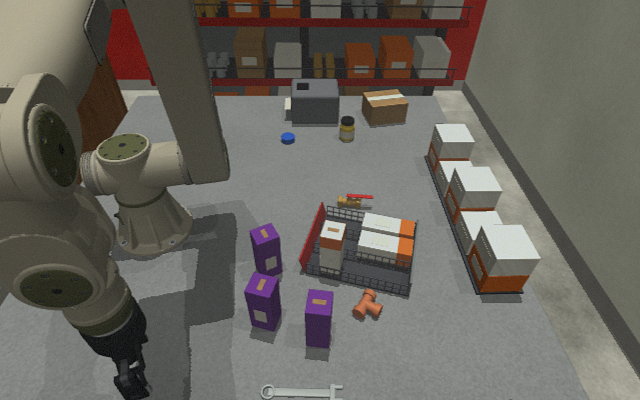

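View pics/wrist0.png

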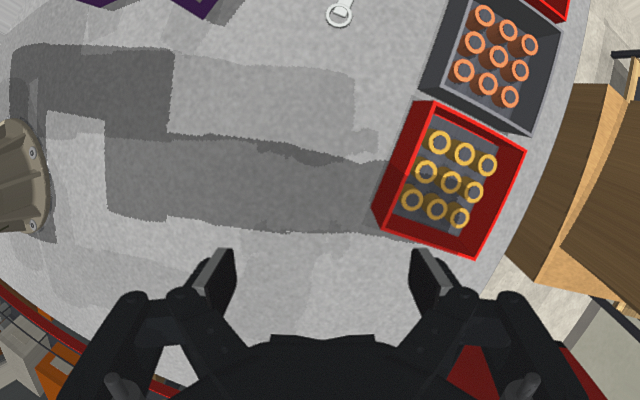

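The scene and side views show the white carton standing in the tray's near-right lane, at side (332,245). The two stock cartons lie in the other lanes, and three purple look-alikes stand around the front. I'll zoom in to pick out points.

```bash
python3 - <<'E'
import cv2
a=cv2.imread("pics/scene0.png")[130:300,180:380]; cv2.imwrite("pics/sceneZ.png",cv2.resize(a,None,fx=4,fy=3.5,interpolation=cv2.INTER_CUBIC)[:600])
a=cv2.imread("pics/side0.png")[190:350,230:430]; cv2.imwrite("pics/sideZ.png",cv2.resize(a,None,fx=4,fy=3.75,interpolation=cv2.INTER_CUBIC)[:600])
E
cat > h.py <<'E'
import numpy as np, cv2
from workcell import get_state, cams
def cal(n):
    c=cams.get_calibration(n);R=cv2.Rodrigues(c['rvec'])[0];return c,R,-R.T@c['tvec']
def ray(n,u,v):
    c,R,o=cal(n);d=R.T@np.array([(u-c['cx'])/c['fx'],(v-c['cy'])/c['fy'],1]);return o,d/np.linalg.norm(d)
def onz(n,u,v,z):
    o,d=ray(n,u,v);return o+d*(z-o[2])/d[2]
def tri(p,q):
    o1,d1=ray('scene',*p);o2,d2=ray('side',*q)
    t=np.linalg.lstsq(np.c_[d1,-d2],o2-o1,rcond=None)[0]
    a=o1+d1*t[0];b=o2+d2*t[1];return (a+b)/2,np.linalg.norm(a-b)
def proj(n,P):
    c,R,o=cal(n);p=R@np.asarray(P,float)+c['tvec'];return np.array([c['fx']*p[0]/p[2]+c['cx'],c['fy']*p[1]/p[2]+c['cy']])
E
```

```text
(no output)
```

View pics/sceneZ.png

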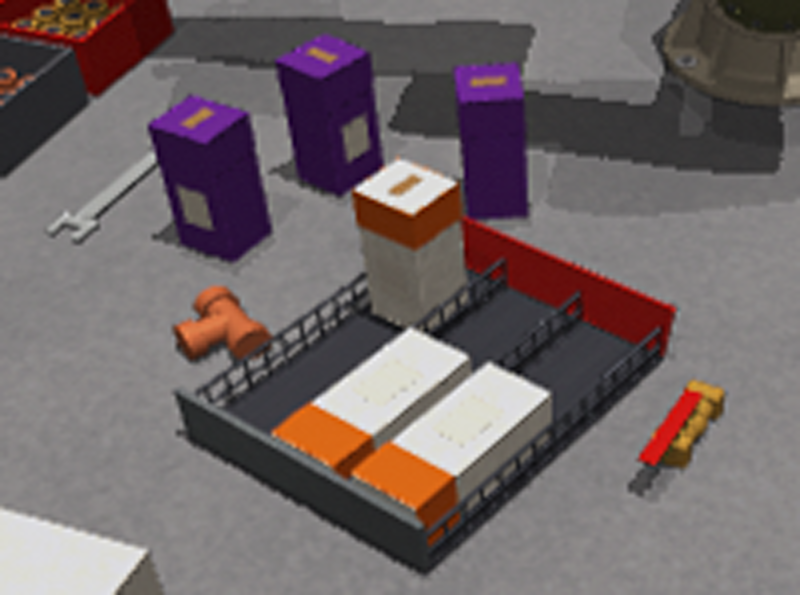

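View pics/sideZ.png

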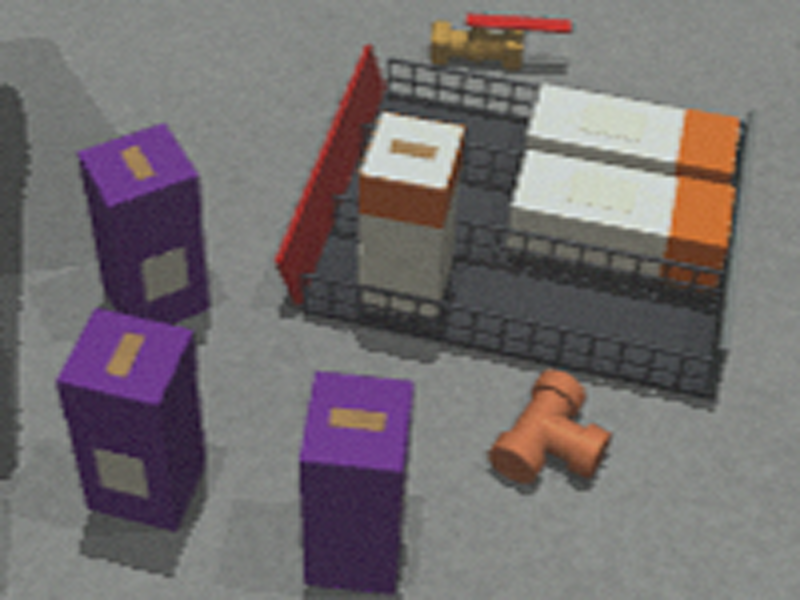

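```bash
python3 - <<'E'
from h import *
S=lambda x,y:(180+x/4-.4,130+y/3.5-.4); D=lambda x,y:(230+x/4-.4,190+y/3.75-.4)
P=lambda *a:np.round(np.array(a)*1000,0)
print("backR",P(*onz('scene',*S(178,392),.06)),P(*onz('side',*D(722,350),.06)))
print("backL",P(*onz('scene',*S(428,552),.06)),P(*onz('side',*D(752,113),.06)))
print("backR bottom",P(*onz('scene',*S(182,432),0.0)),P(*onz('side',*D(714,403),.0)))
for s,d in zip([(355,195),(400,160),(462,182),(413,215)],[(458,186),(362,175),(380,113),(465,127)]):
    print("top",P(*onz('scene',*S(*s),.155)),P(*onz('side',*D(*d),.155)),P(*tri(S(*s),D(*d))[0]))
p,e=tri(S(673,310),D(368,46)); print("railL",P(*p),e)
print("railR top side",P(*onz('side',*D(278,262),.054)), "bot",P(*onz('side',*D(297,305),.008)))
print("railL bot scene",P(*onz('scene',*S(666,355),.008)))
# purple tops
for s in [(200,118),(323,55),(490,83)]: print("purp scene",P(*onz('scene',*S(*s),.15)))
for s in [(138,163),(128,355),(357,420)]: print("purp side",P(*onz('side',*D(*s),.15)))
for s in [(548,105),(530,215)]: print("stock",P(*onz('side',*D(*s),.06)))
E
```

```text
backR [ 733. -257.   60.] [ 727. -263.   60.]
backL [818. -19.  60.] [795. -40.  60.]
backR bottom [ 729. -268.    0.] [ 732. -266.    0.]
top [ 558. -189.  155.] [ 558. -195.  155.] [ 557. -191.  152.]
top [ 502. -178.  155.] [ 499. -184.  155.] [ 498. -180.  151.]
top [ 514. -120.  155.] [ 512. -127.  155.] [ 511. -122.  151.]
top [ 568. -136.  155.] [ 567. -141.  155.] [ 566. -138.  152.]
railL [511.  52.  51.] 0.0005619695734771738
railR top side [ 443. -177.   54.] bot [ 455. -181.    8.]
railL bot scene [525.  52.   8.]
purp scene [ 492. -363.  150.]
purp scene [ 363. -316.  150.]
purp scene [ 360. -160.  150.]
purp side [ 357. -166.  150.]
purp side [ 363. -321.  150.]
purp side [ 491. -369.  150.]
stock [643. -28.  60.]
stock [ 617. -142.   60.]
```

play_rows --series "0 4 -3.4 0 0 0 0;0 4 -3.4 0 0 0 0;0 4 -3.4 0 0 0 0;0 4 -3.4 0 0 0 0;0 4 -3.4 0 0 0 0;0 4 -3.4 0 0 0 0;0 4 -3.4 0 0 0 0;0 4 -3.4 0 0 0 0;0 4 -3.4 0 0 0 0;0 0 0 0 0 0 -10;0 0 0 0 0 0 -10;0 0 0 0 0 0 -10"

```text
clock: 1.65
tcp_pos: [0.4302, -0.1293, 0.25]
orientation: [-0.0, 0.905, 0.426, -0.0]
wrist_force: [0.2, 0.2, 0.6]
finger_gap: 0.0001
```

play_rows --series "0 0 0 0 0 0 -10;0 0 0 0 0 0 -10;0 0 0 0 0 0 -3;0 0 0 0 0 0 0"

```text
clock: 2.15
tcp_pos: [0.4301, -0.1297, 0.2501]
orientation: [-0.0, 0.804, 0.594, -0.0]
wrist_force: [-0.1, -0.2, -0.3]
finger_gap: -0.0
```

```bash
python3 - <<'E'
from h import *
s=get_state();print(s['clock'],s['tcp_pos'],s['orientation'],s['joint_pos'],s['wrist_force'])
c=cams.get_calibration('wrist');print(c, cal('wrist')[2]); np.save('w1.npy',np.r_[c['rvec'],c['tvec']])
im=cams.read_camera('wrist'); cv2.imwrite("pics/w1.png",im[:,:,::-1])
E
```

```text
2.15 [ 0.43009323 -0.12971677  0.2500877 ] [-1.68148413e-04  8.04126698e-01  5.94457912e-01 -1.22999939e-04] [-4.71918661e-01  7.04846176e-02 -2.55888911e-01  1.24483351e+00
 -7.01916358e-05  1.39649128e+00] [-0.13672737 -0.22701779 -0.30277037]
{'fx': 309.70691628693146, 'fy': 309.70691628693146, 'cx': 321.9848275998195, 'cy': 196.37393516923674, 'rvec': array([-2.81680577,  0.42249667,  0.06446305]), 'tvec': array([-0.44907004, -0.03633621,  0.38035164])} [ 0.45201903 -0.05909141  0.37394998]
```

View pics/w1.png

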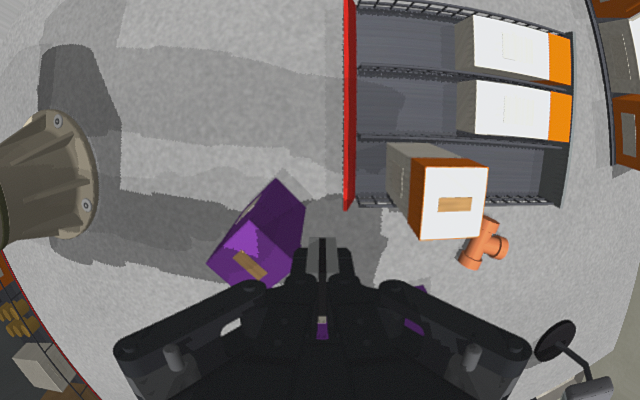

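```bash
cat >> h.py <<'E'
def wonz(u,v,z,w):
    c=cams.get_calibration('wrist');R=cv2.Rodrigues(w[:3])[0];o=-R.T@w[3:]
    x,y=u-c['cx'],v-c['cy'];r=np.hypot(x,y);t=r/c['fx']
    d=R.T@np.array([np.sin(t)*x/r,np.sin(t)*y/r,np.cos(t)]);return o+d*(z-o[2])/d[2]
E
python3 - <<'E'
from h import *
a=cv2.imread('pics/w1.png')[0:270,330:600];cv2.imwrite('pics/w1z.png',cv2.resize(a,None,fx=2.2,fy=2.2,interpolation=cv2.INTER_CUBIC))
w=np.load('w1.npy');P=lambda a:np.round(a*1000,0)
top=[P(wonz(*p,.155,w)) for p in [(412,160),(487,165),(481,238),(419,241)]];print(top)
for s,z in [((573,32),.06),((567,205),.06),((477,17),.06),((477,67),.06),((474,78),.06),((474,134),.06),((345,209),.008),((346,2),.055)]: print(s,P(wonz(*s,z,w)))
E
```

```text
[array([ 504., -116.,  155.]), array([ 565., -136.,  155.]), array([ 551., -198.,  155.]), array([ 496., -182.,  155.])]
(573, 32) [795. -35.  60.]
(567, 205) [ 741. -261.   60.]
(477, 17) [645.  -5.  60.]
(477, 67) [626. -60.  60.]
(474, 78) [619. -71.  60.]
(474, 134) [ 604. -131.   60.]
(345, 209) [ 442. -190.    8.]
(346, 2) [508.  39.  55.]
```

View pics/w1z.png

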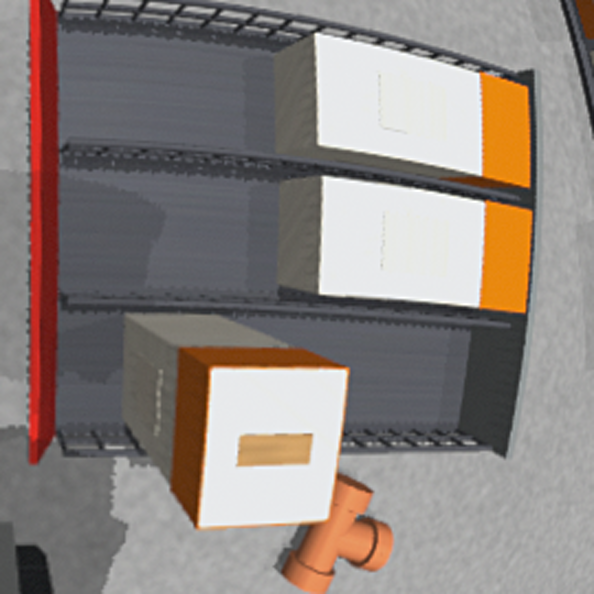

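```bash
python3 - <<'E'
from h import *
w=np.load('w1.npy');P=lambda a:np.round(a*1000,0)
g=lambda p,z:wonz(330+p[0]/2.2-.3,p[1]/2.2-.3,z,w)
y=lambda a,b:np.degrees(np.arctan2(*(b-a)[1::-1]))
for n,(a,b,z) in dict(aL=((316,33),(529,86),.06),aR=((320,147),(530,187),.06),bL=((322,176),(531,208),.06),bR=((320,294),(526,312),.06),
   anear=((316,33),(319,147),.06),bnear=((322,176),(319,294),.06),back=((530,72),(510,457),.06),railtop=((32,3),(32,462),.055),rbase=((60,12),(57,455),.005),
   cn=((211,367),(198,527),.155),cf=((348,367),(330,519),.155),cl=((211,367),(348,367),.155),cr=((198,527),(330,519),.155),
   divR=((62,452),(505,455),.005),divM=((64,305),(510,325),.045),cbase=((124,314),(124,440),.005),backfl=((470,330),(460,430),.005)).items():
    A,B=g(a,z),g(b,z);print(n,P(A),P(B),'yaw %.1f len %.0f'%(y(A,B),1000*np.linalg.norm(A-B)))
E
```

```text
aL [641.  -2.  60.] [786. -43.  60.] yaw -16.0 len 150
aR [624. -59.  60.] [ 767. -102.   60.] yaw -16.5 len 149
bL [621. -73.  60.] [ 765. -114.   60.] yaw -15.6 len 150
bR [ 606. -131.   60.] [ 749. -173.   60.] yaw -16.4 len 150
anear [641.  -2.  60.] [624. -59.  60.] yaw -106.9 len 60
bnear [621. -73.  60.] [ 605. -131.   60.] yaw -105.8 len 59
back [790. -35.  60.] [ 730. -261.   60.] yaw -105.0 len 234
railtop [506.  41.  55.] [ 442. -174.   55.] yaw -106.7 len 224
rbase [528.  47.   5.] [ 455. -192.    5.] yaw -106.8 len 250
cn [ 513. -123.  155.] [ 497. -180.  155.] yaw -105.9 len 59
cf [ 566. -138.  155.] [ 550. -196.  155.] yaw -104.9 len 60
cl [ 513. -123.  155.] [ 566. -138.  155.] yaw -15.5 len 55
cr [ 497. -180.  155.] [ 550. -196.  155.] yaw -15.9 len 56
divR [ 459. -191.    5.] [ 773. -293.    5.] yaw -18.0 len 330
divM [ 479. -105.   45.] [ 748. -183.   45.] yaw -16.3 len 280
cbase [ 513. -124.    5.] [ 495. -195.    5.] yaw -104.2 len 73
backfl [ 745. -193.    5.] [ 729. -260.    5.] yaw -103.4 len 69
```

play_rows --series "0 -0.1 0 4.7 0 0 -1;0 0 0 4.6 0 0 0;0 0 3 0 0 0 0;0 0 2.5 0 0 0 0;0 0 1 0 0 0 0;0 0 1 0 0 0 0;0 0 1 0 0 0 0;0 0 0 0 0 0 0"

```text
clock: 3.2
tcp_pos: [0.5122, -0.1544, 0.1575]
orientation: [0.0, 0.799, 0.602, 0.0]
wrist_force: [-1.5, -0.6, -0.3]
finger_gap: -0.0004
```

```bash
python3 - <<'E'
from h import *
im=cams.read_camera('side')[:,:,::-1][180:320,220:430]; cv2.imwrite("pics/s2.png",cv2.resize(im,None,fx=3.5,fy=3.5))
E
```

```text
(no output)
```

View pics/s2.png

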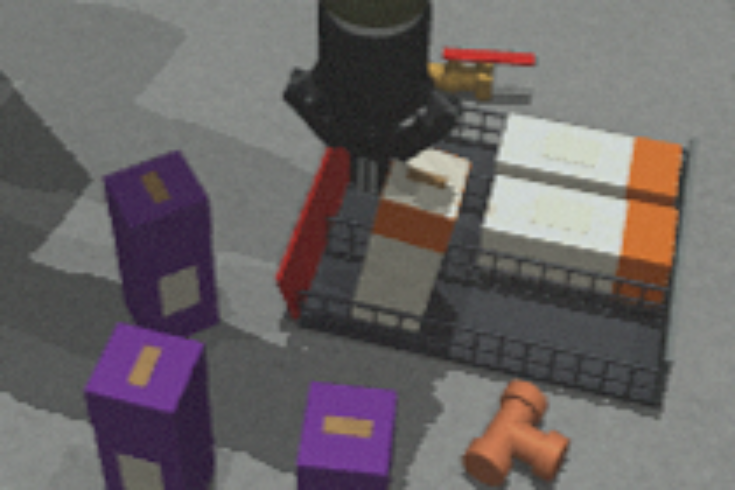

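The side view shows the carton tilting backward on its far lower edge, with the finger on the orange band at about (370,190). I'll keep pushing.

play_rows --series "0 0 1 0 0 0 0;0 0 1 0 0 0 0;0 0 1 0 0 0 0;0 0 1 0 0 0 0;0 0 0.5 0 0 0 0;0 0 0 0 0 0 0;0 0 0 0 0 0 0;0 0 0 0 0 0 0;0 0 0 0 0 0 0"

```text
clock: 4.38
tcp_pos: [0.5548, -0.1665, 0.1574]
orientation: [0.0, 0.799, 0.602, -0.0]
wrist_force: [-0.0, 0.3, -0.5]
finger_gap: -0.0002
```

```bash
python3 - <<'E'
from h import *
im=cams.read_camera('side')[:,:,::-1][180:320,220:430]; cv2.imwrite("pics/s3.png",cv2.resize(im,None,fx=3.5,fy=3.5))
E
```

```text
(no output)
```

View pics/s3.png

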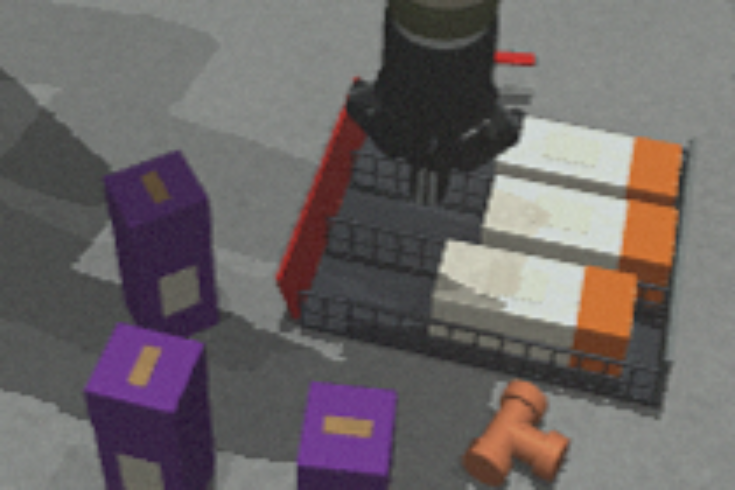

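The carton now lies flat in the right lane, orange end to the back. Its near-left top corner is at zoom (446,241) and its orange end is at (636,283).

```bash
python3 - <<'E'
from h import *
ux=np.array([.961,-.277]);uy=np.array([.277,.961])
for p in [(446,241),(436,290),(637,283),(686,208),(682,142)]:
    q=onz('side',220+p[0]/3.5-.4,180+p[1]/3.5-.4,.06)[:2]*1000; print(p,q.round(),(q@ux).round(1),(q@uy).round(1))
E
```

```text
(446, 241) [ 575. -146.] 593.1 18.7
(436, 290) [ 564. -194.] 595.4 -30.6
(637, 283) [ 719. -191.] 743.6 15.6
(686, 208) [ 773. -116.] 774.7 102.8
(682, 142) [785. -42.] 765.9 177.4
```

play_rows --series "0 0 -3.5 0 0 0 0;0 0 0 3.5 0 0 0;0 0 0 3.5 0 0 0;0 0 0 3.3 0 0 0;0 0 2.5 0 0 0 0;0 0 1 0 0 0 0;0 0 0.7 0 0 0 0;0 0 0.7 0 0 0 0;0 0 0 0 0 0 0"

```text
clock: 5.55
tcp_pos: [0.5691, -0.1708, 0.0547]
orientation: [0.001, 0.799, 0.602, 0.0]
wrist_force: [0.3, -0.1, -0.3]
finger_gap: 0.0002
```

```bash
python3 - <<'E'
from h import *
im=cams.read_camera('side')[:,:,::-1][180:320,220:430]; cv2.imwrite("pics/s4.png",cv2.resize(im,None,fx=3.5,fy=3.5))
E
```

```text
(no output)
```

View pics/s4.png

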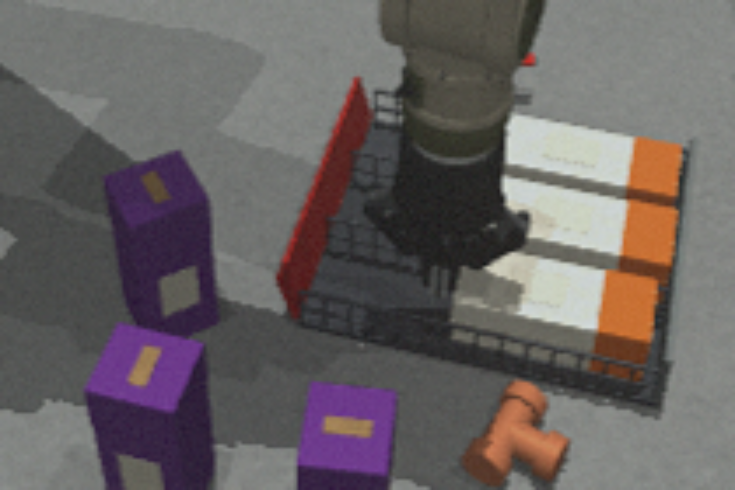

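The carton has slid back, with its far corner now at about (658,286), and a gap to the stop remains. I'll close it in small steps.

play_rows --series "0 0 0.3 0 0 0 0;0 0 0.3 0 0 0 0;0 0 0.2 0 0 0 0;0 0 0.2 0 0 0 0"

```text
clock: 6.1
tcp_pos: [0.5779, -0.1732, 0.0544]
orientation: [-0.0, 0.799, 0.602, -0.0]
wrist_force: [-3.9, 1.0, 3.4]
finger_gap: -0.0001
```

play_rows --series "0 0 0.2 0 0 0 0;0 0 0.1 0 0 0 0"

```text
clock: 6.35
tcp_pos: [0.58, -0.1738, 0.0541]
orientation: [-0.001, 0.799, 0.602, -0.001]
wrist_force: [-8.7, 1.5, 6.4]
finger_gap: -0.0002
```

```bash
python3 - <<'E'
from h import *
im=cams.read_camera('side')[:,:,::-1][180:320,220:430]; cv2.imwrite("pics/s5.png",cv2.resize(im,None,fx=3.5,fy=3.5))
ux=np.array([.961,-.277]);s=get_state();print(s['tcp_pos'][:2]@ux,s['wrist_force'])
E
```

```text
0.6055650258811354 [-6.27038748  2.99972652  4.95527022]
```

View pics/s5.png

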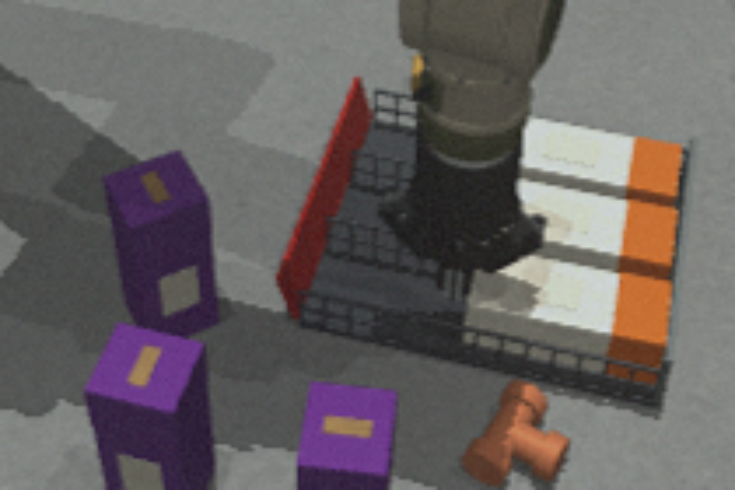

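Force is building, so the carton is probably at the stop. I'll check from the scene camera.

```bash
python3 - <<'E'
from h import *
im=cams.read_camera('scene')[:,:,::-1][160:300,210:370]; cv2.imwrite("pics/c5.png",cv2.resize(im,None,fx=4.2,fy=4.2,interpolation=cv2.INTER_CUBIC))
w=cams.get_calibration('wrist');np.save('w6.npy',np.r_[w['rvec'],w['tvec']])
cv2.imwrite("pics/w6.png",cams.read_camera('wrist')[:,:,::-1])
E
```

```text
(no output)
```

View pics/c5.png

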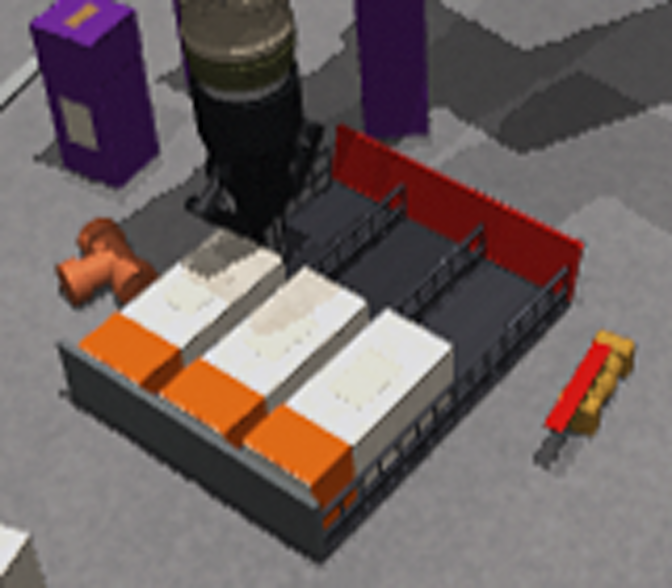

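View pics/w6.png

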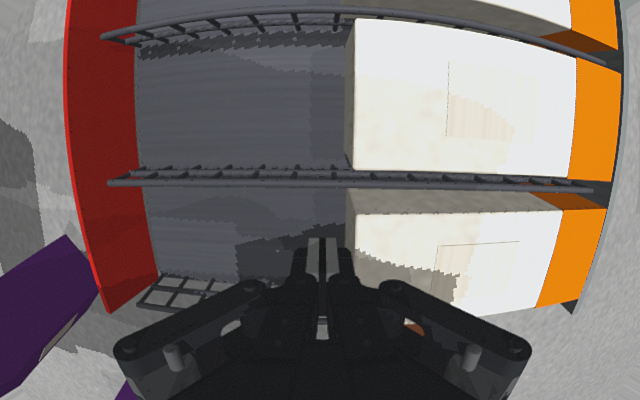

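```bash
python3 - <<'E'
from h import *
w=np.load('w6.npy');ux=np.array([.961,-.277]);uy=np.array([.277,.961])
a=cv2.imread('pics/w6.png')[140:330,330:640];cv2.imwrite('pics/w6z.png',cv2.resize(a,None,fx=2.5,fy=2.5,interpolation=cv2.INTER_CUBIC))
for n,s in dict(bnl=(356,20),bnr=(355,168),bfl=(620,65),bfr=(608,182),mnl=(358,214),mfl=(606,209),mfr=(577,302)).items():
    q=wonz(*s,.06,w)[:2]*1000; print(n,(q@ux).round(1),(q@uy).round(1))
E
```

```text
bnl 618.4 101.0
bnr 618.5 43.2
bfl 767.5 106.5
bfr 765.2 40.2
mnl 620.3 24.1
mfl 769.1 24.2
mfr 770.0 -39.3
```

View pics/w6z.png

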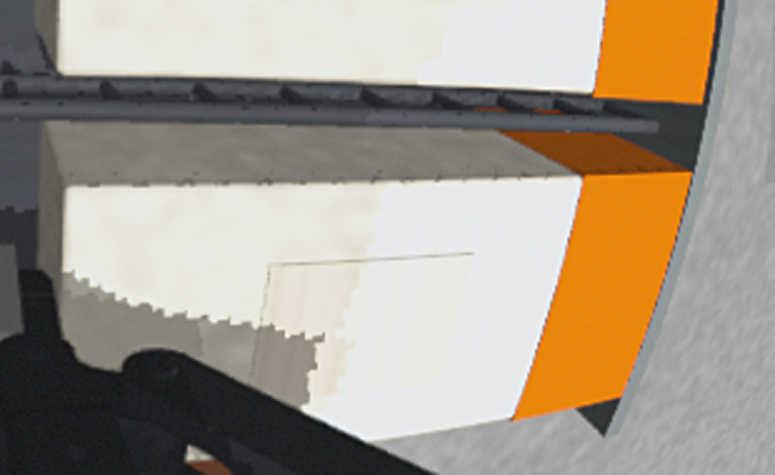

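The carton's orange face meets the back stop with no gap: far end at x'≈769 to 770 and near end at 620 in my yaw-aligned axis, a length of 150. Next I'll back off and go to the front of the rail.

play_rows --series "0 0 -3 0 0 0 0;0 0 0 -5 0 0 0;0 0 0 -5 0 0 0;0 0 0 -2 0 0 0;0 2.5 -4.7 0 0 0 0;0 2.6 -4.7 0 0 0 0;0 2.6 -4.7 0 0 0 0;0 0 0 0 0 0 0"

```text
clock: 7.5
tcp_pos: [0.4357, -0.0508, 0.1743]
orientation: [-0.0, 0.798, 0.603, 0.0]
wrist_force: [1.2, -0.0, 0.1]
finger_gap: 0.0001
```

```bash
python3 - <<'E'
from h import *
s=get_state();ux=np.array([.961,-.277]);uy=np.array([.277,.961]);print(s['tcp_pos'],s['tcp_pos'][:2]@ux,s['tcp_pos'][:2]@uy)
w=cams.get_calibration('wrist');w=np.r_[w['rvec'],w['tvec']];np.save('w7.npy',w)
cv2.imwrite("pics/w7.png",cams.read_camera('wrist')[:,:,::-1])
im=cams.read_camera('side')[:,:,::-1][180:320,220:430]; cv2.imwrite("pics/s7.png",cv2.resize(im,None,fx=3.5,fy=3.5))
E
```

```text
[ 0.43573055 -0.05079889  0.17427803] 0.43280834710573235 0.07187962848587863
```

View pics/w7.png

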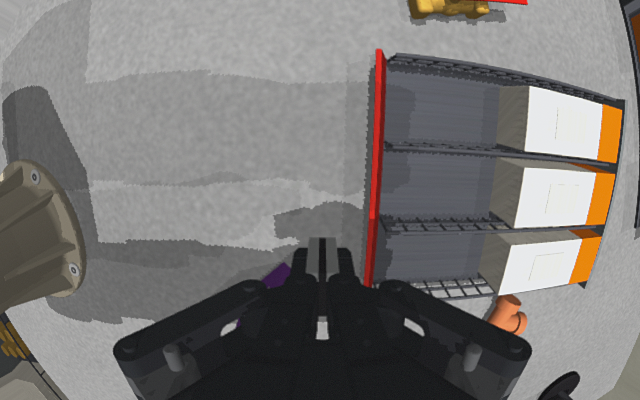

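View pics/s7.png

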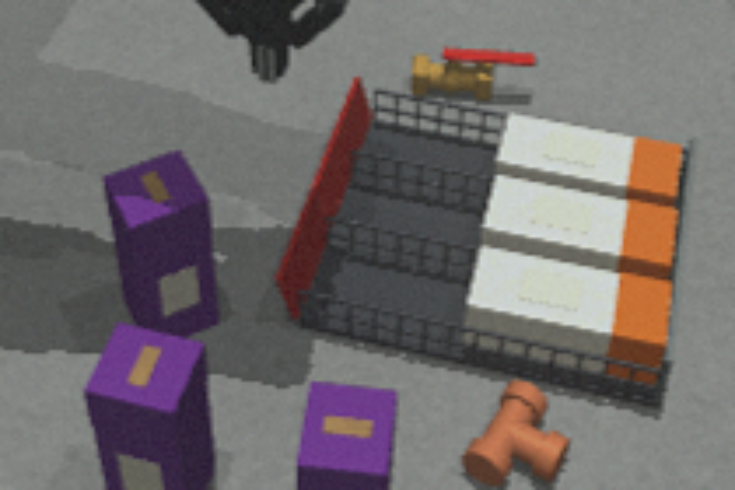

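All three cartons are aligned at the back, near corner of ours at (482,248), and the rail still leans. Next: descend in front of the rail's middle and push.

play_rows --series "0 0 0 5 0 0 0;0 0 0 4.5 0 0 0;0 0 0 2.5 0 0 0;0 0 2 0 0 0 0;0 0 0.7 0 0 0 0;0 0 0.5 -0.1 0 0 0;0 0 0.5 -0.1 0 0 0;0 0 0.3 -0.1 0 0 0"

```text
clock: 8.6
tcp_pos: [0.4729, -0.0632, 0.0563]
orientation: [-0.002, 0.799, 0.602, -0.002]
wrist_force: [-9.0, 0.2, -3.5]
finger_gap: -0.0001
```

```bash
python3 - <<'E'
from h import *
w=cams.get_calibration('wrist');w=np.r_[w['rvec'],w['tvec']];np.save('w8.npy',w)
cv2.imwrite("pics/w8.png",cams.read_camera('wrist')[:,:,::-1])
ux=np.array([.961,-.277]);s=get_state();print(s['tcp_pos'][:2]@ux,s['wrist_force'])
E
```

```text
0.4719488010271903 [-6.1840951   0.63860509 -1.43353714]
```

View pics/w8.png

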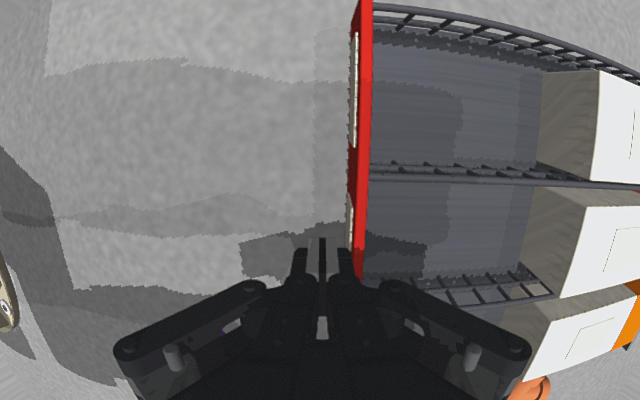

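The rail's outer face with its cards is now visible at (353,130), so it's close to upright. I'll push a little more to seat it at the end stop.

play_rows --series "0 0 0.2 -0.05 0 0 0;0 0 0.2 0 0 0 0;0 0 0 0 0 0 0"

```text
clock: 9.02
tcp_pos: [0.4731, -0.0632, 0.0562]
orientation: [-0.005, 0.799, 0.602, -0.004]
wrist_force: [-15.2, 1.7, 5.6]
finger_gap: 0.0001
```

```bash
python3 - <<'E'
from h import *
w=cams.get_calibration('wrist');w=np.r_[w['rvec'],w['tvec']];np.save('w9.npy',w)
im=cams.read_camera('wrist')[:,:,::-1];cv2.imwrite("pics/w9.png",cv2.resize(im[0:300,280:430],None,fx=2,fy=2))
ux=np.array([.961,-.277]);s=get_state();print(s['tcp_pos'][:2]@ux,s['wrist_force'])
E
```

```text
0.47220156978150146 [-15.1662493    2.41664232   4.95156763]
```

View pics/w9.png

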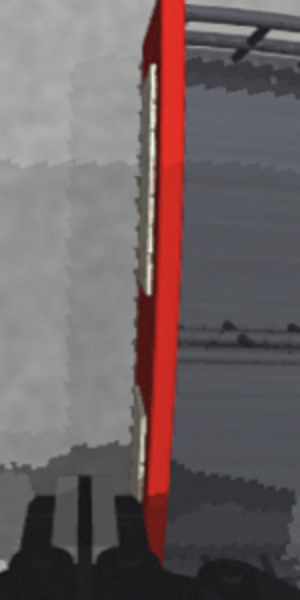

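Force rose to 15 N with no further motion, so the rail is at its end stop. I'll retreat straight back, then up and away.

play_rows --series "0 0 -1.5 0 0 0 0;0 0 -2.5 0 0 0 0;0 0 -1 -4 0 0 0;0 0 0 -5 0 0 0;0 0 0 -6 0 0 0;0 0 0 -4 0 0 0;0 0 0 0 0 0 0;0 0 0 0 0 0 0"

```text
clock: 10.07
tcp_pos: [0.432, -0.0512, 0.2477]
orientation: [0.001, 0.799, 0.602, 0.0]
wrist_force: [0.3, -0.2, -0.2]
finger_gap: -0.0002
```

```bash
python3 - <<'E'
from h import *
s=get_state();print(s['tcp_pos'],s['wrist_force'],s['clock'])
w=cams.get_calibration('wrist');w=np.r_[w['rvec'],w['tvec']];np.save('w10.npy',w)
cv2.imwrite("pics/w10.png",cams.read_camera('wrist')[:,:,::-1])
im=cams.read_camera('side')[:,:,::-1];cv2.imwrite("pics/side10.png",im); im=im[180:320,220:430]; cv2.imwrite("pics/s10.png",cv2.resize(im,None,fx=3.5,fy=3.5))
im=cams.read_camera('scene')[:,:,::-1];cv2.imwrite("pics/scene10.png",im)
E
```

```text
[ 0.43202619 -0.05118288  0.24766504] [ 0.28817032 -0.22790148 -0.17596038] 10.075
```

View pics/w10.png

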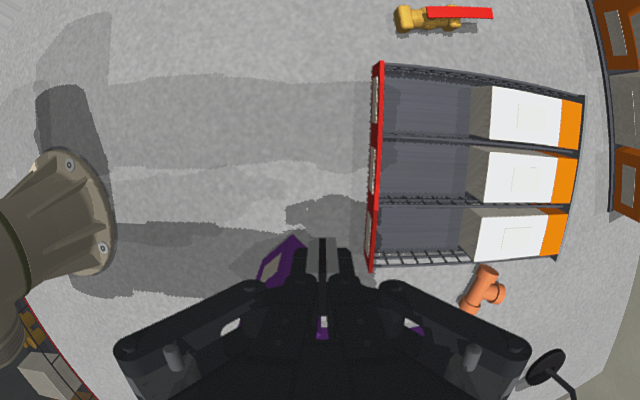

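View pics/s10.png

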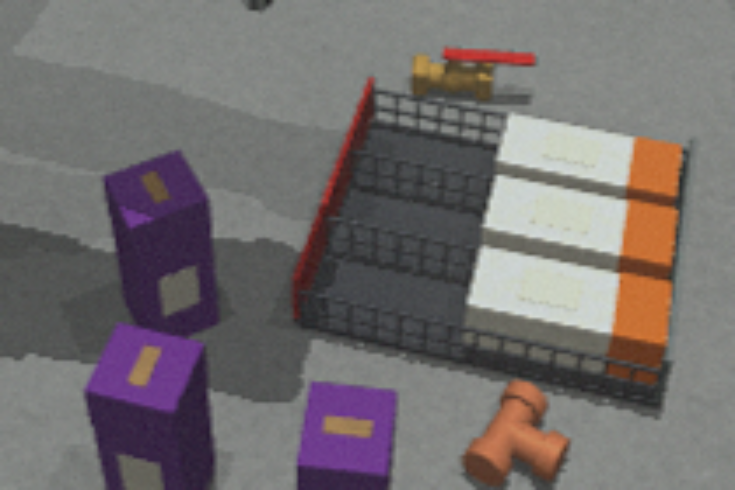

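View pics/scene10.png

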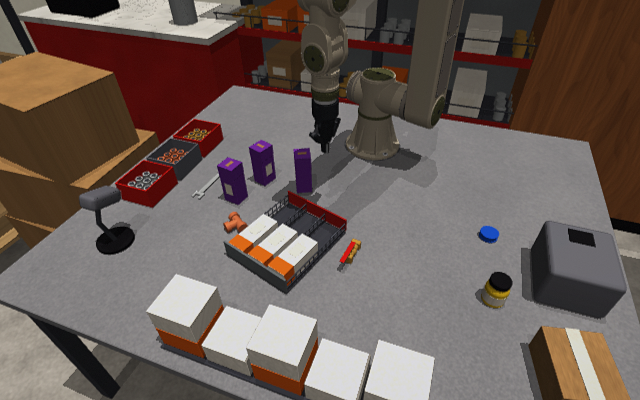

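The rail reads as upright, all three cartons are at the back, and the bystanders look unmoved. I'll do one numeric check of the rail angle and the end gap.

```bash
python3 - <<'E'
from h import *
ux=np.array([.961,-.277]);uy=np.array([.277,.961]);w=np.load('w10.npy')
for p in [(372,78),(298,272)]:
    q=onz('side',220+p[0]/3.5-.4,180+p[1]/3.5-.4,.058)[:2]*1000;print('edge side',(q@ux).round(1))
for p in [(383,62),(376,271),(379,62),(372,271)]:
    q=wonz(*p,.058,w)[:2]*1000;print('edge wrist',(q@ux).round(1),(q@uy).round(1))
for p in [(570,208),(558,256),(578,150),(583,98),(481,223),(474,262)]:
    q=wonz(*p,.06,w)[:2]*1000;print('ends',p,(q@ux).round(1),(q@uy).round(1))
E
```

```text
edge side 491.6
edge side 488.6
edge wrist 490.7 189.8
edge wrist 493.4 -43.2
edge wrist 486.6 189.5
edge wrist 488.6 -43.1
ends (570, 208) 771.0 32.9
ends (558, 256) 771.7 -40.7
ends (578, 150) 767.0 113.6
ends (583, 98) 768.4 183.2
ends (481, 223) 619.4 16.3
ends (474, 262) 620.5 -36.6
```

```bash
python3 -c "
from workcell import workorder;print(workorder.hand_in())"
```

```text
the job is handed in; nothing more can be done
None
```

I tipped the white carton over backward with the shut fingers. It fell flat in the right lane with its orange end to the back, and I pushed it along until it reached the back stop. Then I pushed the red rail up to its end stop, backed off and handed the job in at about 10 s on the clock.

- **Carton:** it lies straight in its lane. Its orange end measures 0 to 2 mm from my estimate of the stop face, and the wrist picture shows no gap. Pushing further only raised the force.
- **Rail:** its edge measures within about 2 mm of straight above the hinge, so its angle is close to 0. The push force rose to about 15 N with no more motion at the stop.
- **Everything else:** the other two cartons and the bystanders look unmoved in the pictures. I did not measure every bystander separately.
- **Robot:** the wrist force was about 0 before hand-in, with the tool raised clear in front of the tray.

No check failed. The side and wrist camera readings differed by 2 to 6 mm in places.

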